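# Feel the gap of a plate clamp with a taper gauge blade

## Robot

A 7-joint arm with a two-finger parallel gripper is mounted at the origin on a cart in front of the work surface, level with it; the furniture and walls round the work are solid. World frame = base frame: x ahead of the robot, y to its left, z up, the work surface at z = 0. Lengths are in m, angles in rad, forces in N, time in s.
With the tool pointing down it reaches from about 0.35 to 0.775 m from the base axis. Payload 3.1 kg.
Tool frame: the origin (TCP) lies at the very end of the fingers, on their centre line; the grasp point (between the pads) lies 19 mm behind it; z points along the fingers, y is the line along which they close (so a half turn about z gives the same grasp; the last joint's range is limited). The gripper opens to 85 mm and grips with 20 to 120 N. Pads are 22 mm wide; open, the fingers measure 114 mm over their backs; the gripper's body (76 mm by 85 mm) begins 54 mm behind the grasp point. The pads swing forward as they close: fully open they stand 13 mm farther back than shut.
Start: joints at [-1.355, 0.311, 0.014, 1.512, -0.004, 1.319, -0.027], TCP at [0.14, 0.532, 0.231] pointing down, gripper open.
Joint ranges: [-2.7, 2.7], [-0.3, 1.91], [-1.27, 1.3], [0.12, 2.57], [-1.44, 4.58], [0.2, 2.03], [-3.05, 3.05]. Speed limits (rad/s): [2.79, 2.79, 3.14, 3.14, 3.14, 3.14, 3.14].

## Interface

Orientations are given as a unit quaternion [x, y, z, w].
In Python, from rig import status, cams, arm gives the robot as it stands.
- The arm moves only by the shell command python3 -m jog 'ROWS' [FORCE]. ROWS is JSON, a list of rows, each a list of 5 numbers: the shift along the tool's x, y, z each as a share of 0.02 m, from -1 to 1, then the turn about the tool's z as a share of 0.1 rad, from -1 to 1, then the gripper's target within -1 to 1 (shut at 1, half-way at 0, fully open at -1). In form: [[x, y, z, yaw, grip], ...]. A call has 1 to 20 rows; each row shifts and turns the commanded pose from where the row before left it, along the tool's axes as they then stand; what a row does not reach is not made up. A row lasts 1/12 s, in which the tool goes at most 41.7 mm and 7.16 degrees, less where a joint would pass 70% of its speed; a pose out of reach is approached as far as the arm can. A call with a number of a shift or a turn outside -1 to 1 is refused whole. A call with a gripper value outside its range is refused whole. The fingers move at their own pace and stop on an object; FORCE is the grip in N (left out, the last holds). Time passes only in rows, so rows that do not move let the fingers close. It gives the time, the measured TCP pose, the force, the opening and the grip force at its end, in the units of the state.
- status.state(): the state, without advancing time (a new reading comes with each control period).
- cams.snapshot(name): name is "side" or "top" or "wrist"; returns (picture, depth): 480x640x3 uint8, red, green, blue; 480x640 float32, m along the optical axis (not along the pixel's ray), 0 where there is no reading.
- cams.camera_info(name): a dict with "mtx" (3x3 intrinsics, pixels), "distortion" ([k1, k2, p1, p2, k3] as OpenCV has them; the pictures are not rectified), "R" (3x3) and "t" (3): a world point X has camera coordinates R X + t. Camera axes: x right, y down, z forward; pixel columns grow to the right and rows downward; lengths in m; the calibration is good to about 2 mm. A picture is of the moment at which its call begins: read the wrist's pose just before it. camera_info takes no time and is no camera call; for the wrist camera it gives the pose at the moment of the call.
- arm.sign_off(): hands the job in; it is judged then, once.
The state is a dict: "time_s": time; "joint_positions": joint angles; "qvel": joint speeds; "effort": joint torques, N m; "ee_pos": TCP position; "eef_rot": TCP orientation; "ft_force": force on the tool from outside, world axes, zero at the start; "wrist_torque": the same for the moment, N m; "width": opening from 0.0 (shut) to 1.0 (fully open); "finger_force": force on a finger pad.
Only numpy, scipy, OpenCV 4.12 (cv2) and the standard library are available. Lean on these libraries where they do the work, as an engineer would, in place of code of your own. Each camera call takes 0.05 s, during which the arm holds its last target. There are 200 camera calls.

## Task

Draw the tapered gauge blade out of its holding block by its handle and slide it, narrow end down, into the gap between the two upright sprung plates of the clamp, until it drags snugly against both plates; push gently, do not force the plates apart. Finish while still gripping the blade by its handle, upright and steady at that depth: do not let go. Leave the vial, the tape roll and the marker where they are.

Things in the scene. Friction and masses are not known exactly. Their poses are not given: they have to be found in the camera images.
- blade_handle (a point): Centre of the dark steel handle of the taper gauge blade, a loose part of 0.11 kg. Handle: upright block 16 mm (its x) by 24 mm (its y) by 45 mm high (its z, up). Directly under the handle is a collar 26 x 32 x 5 mm (its underside 27.5 mm below this point) that rests on top of the holding block at the start; below the collar the bare steel blade hangs down 75 mm, 20 mm wide (along y), tapering in thickness (along x) evenly from 12.5 mm under the collar to 3 mm at the tip
- blade_tip (a point): Centre of the narrow lower end of the blade (3 mm thick along x, 20 mm wide along y), 102.5 mm below the handle's centre; axes as the handle's
- block: White plastic holding block, fixed to the worktop, 60 x 64 x 86 mm high; origin at the centre of its underside. A 16.5 x 23.5 mm hole, 82 mm deep, opens at the middle of its top; the blade hangs in it and comes out straight up. The block's x and y are those of the blade at the start
- clamp: Plate clamp, fixed to the worktop: grey base 128 (x) x 110 (y) x 12 mm with two dark steel brackets up to 100 mm high, each carrying an upright aluminium plate on spring pins. Origin at the centre of the base's underside; x goes across the gap, from the front plate to the back plate, y along it
- back_plate: Upright aluminium plate on the +x side of the gap, 60 mm wide (y), 6 mm thick, 83 mm high. Origin on its inner face (the face to the gap), middle of the width, at the throat 105 mm above the worktop; above the throat a lip 8 to 10 mm high flares outward at 45 degrees as a lead-in. The inner face goes straight down 83 mm. Axes as the clamp's. The plate yields away from the gap on its springs, about 6 N per mm, at most 6 mm
- front_plate: The opposite plate, mirror image, on the -x side of the gap; origin on its inner face at the throat in the same way. The gap between the two inner faces differs from run to run, 5 to 7.5 mm, so the blade first touches both plates when its tip is 16 to 36 mm below the throat, and the drag then grows gradually, about 5 N on each plate 13 mm deeper, where the blade resists the push down by about 6 N
- vial_centre (a point): Centre of a small glass vial with a white cap, 30 x 30 x 56 mm, standing behind the work: a bystander
- tape_centre (a point): Centre of a roll of tape, 68 mm across and 19 mm high, lying behind the work: a bystander
- blue_marker_centre (a point): Centre of a marker pen 119 mm long, lying behind the work: a bystander

How it is judged:
By the outcome, as a careful person would: the job done as asked, in the order asked, and still so for the second after the job is handed in, while the arm keeps its last pose, push and grip.
It also fails if it takes over 51 s, if anything falls off the work surface, if the arm or the gripper's body presses on something with over 40 N, if the wrist force passes 120 N, or if a joint passes its speed limit or range.

## Working session

There is one attempt and no reset: what is moved stays moved. The work goes in short steps, Python scripts to look and compute and a shell command to move; the robot and the scene stay as the last step left them, time stands still between calls to the robot, and variables do not carry over. Pictures are saved under pics/ and viewed, at most 10 in all, crops included, and the job is handed in when it is done.

```bash
mkdir -p pics; python3 - <<'E'
from rig import status,cams
import cv2,numpy as np
s=status.state();print(s)
for n in ("side","top"):
    p,d=cams.snapshot(n);cv2.imwrite(f"pics/{n}0.png",p[:,:,::-1]);np.save(f"pics/{n}0.npy",d)
    print(n,{k:np.round(v,3).tolist() for k,v in cams.camera_info(n).items()})
E
```

```text
{'time_s': 0.0, 'joint_positions': array([-1.35470834,  0.3117309 ,  0.01400479,  1.51308791, -0.00441662,
        1.31917126, -0.02720528]), 'qvel': array([-0.00125707,  0.00045307, -0.0003777 ,  0.00027448, -0.00100171,
        0.00222085,  0.00124643]), 'effort': array([-3.77208125e-04, -3.79917669e+01,  1.45934620e-01, -2.30588704e+01,
        1.24085328e-02,  1.39243144e-02, -7.65257340e-06]), 'ee_pos': array([0.14002073, 0.53111874, 0.23020576]), 'eef_rot': array([ 1.28510010e-01,  9.91707506e-01, -1.17811890e-03, -1.09972283e-04]), 'ft_force': array([0.42439786, 0.35246019, 0.32889567]), 'wrist_torque': array([ 0.01397541, -0.02799548,  0.0154189 ]), 'finger_force': 0.0, 'width': 1.0000541426572922}
side {'mtx': [[492.28, 0.0, 310.064], [0.0, 492.28, 236.865], [0.0, 0.0, 1.0]], 'distortion': [-0.043, 0.0, 0.0, 0.0, 0.0], 'R': [[-0.886, -0.464, -0.015], [-0.169, 0.354, -0.92], [0.432, -0.812, -0.392]], 't': [0.666, 0.129, 0.775]}
top {'mtx': [[492.881, 0.0, 317.648], [0.0, 492.881, 243.898], [0.0, 0.0, 1.0]], 'distortion': [-0.035, 0.0, 0.0, 0.0, 0.0], 'R': [[-0.018, -1.0, -0.026], [-0.98, 0.022, -0.197], [0.197, 0.022, -0.98]], 't': [0.213, 0.612, 0.801]}
```

View pics/top0.png

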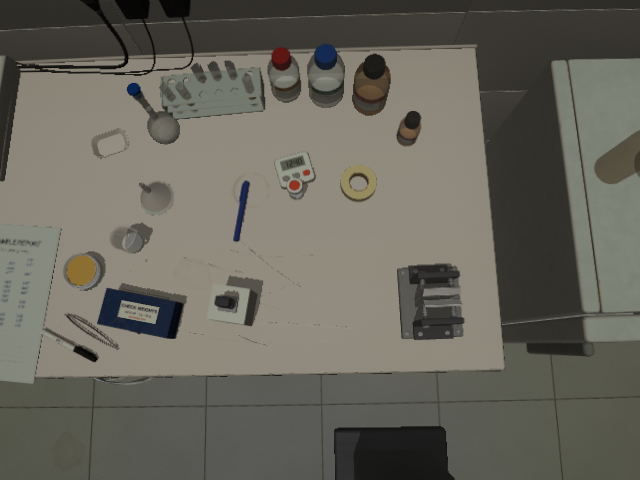

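View pics/side0.png

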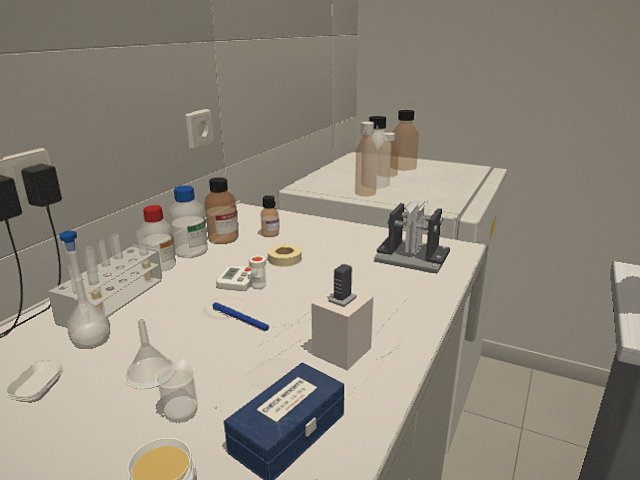

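The top view shows the blade handle at about (227,301) on the block at about (232,304). The clamp is at about (432,302), with its gap running along image x. The bystanders are behind the work. Next I'll measure from the depth clouds.

```bash
cat > h.py <<'E'
import numpy as np,cv2
from rig import cams
def cloud(d,ci,u0,u1,v0,v1):
    v,u=np.mgrid[v0:v1,u0:u1]; z=d[v0:v1,u0:u1].ravel()
    uv=np.stack([u.ravel(),v.ravel()],1).astype(float)
    n=cv2.undistortPoints(uv[:,None],np.array(ci["mtx"]),np.array(ci["distortion"])).reshape(-1,2)
    k=z>0; P=np.c_[n*z[:,None],z]
    X=(P-np.array(ci["t"]))@np.array(ci["R"]); return X[k],uv[k]
def rect(X,z0,z1):
    Q=X[(X[:,2]>z0)&(X[:,2]<z1)]; (c,s,a)=cv2.minAreaRect((Q[:,:2]*1000).astype(np.float32))
    return len(Q),np.round(c,1),np.round(s,1),round(a,1),np.round(np.median(Q[:,2])*1000,1)
E
python3 - <<'E'
from h import *
d=np.load("pics/top0.npy");ci=cams.camera_info("top")
X,_=cloud(d,ci,195,270,270,340)
for a,b in ((-.01,.01),(.075,.088),(.088,.1),(.125,.145)):print(a,rect(X,a,b))
X,_=cloud(d,ci,385,480,250,350)
for a,b in ((.004,.018),(.09,.104),(.105,.13)):print(a,rect(X,a,b))
print(np.histogram(X[:,2],np.arange(-.01,.14,.01)))
p=cv2.imread("pics/top0.png");cv2.imwrite("pics/crop1.png",np.hstack([cv2.resize(p[265:345,195:275],(400,400),interpolation=2),cv2.resize(p[260:340,392:472],(400,400),interpolation=2)]))
E
```

```text
-0.01 (3597, array([519.7, 364.4]), array([142.7, 128. ]), 89.1, np.float64(0.4))
0.075 (956, array([514.1, 353.5]), array([65.4, 60.3]), 80.5, np.float64(86.1))
0.088 (258, array([514. , 353.1]), array([63.7, 59.1]), 80.9, np.float64(89.8))
0.125 (161, array([513.9, 352.9]), array([23.8, 15.8]), 79.0, np.float64(136.0))
0.004 (1934, array([521.6,  -4.9]), array([173.3, 175.4]), 86.5, np.float64(12.3))
0.09 (600, array([515.8,   0.6]), array([87. , 70.6]), 1.4, np.float64(100.0))
0.105 (556, array([516. ,   0.7]), array([31.5, 60.6]), 0.9, np.float64(111.8))
(array([2168, 2977, 1980,  498,   70,   52,   60,   60,  123,  300,  301,
        509,  363,    0,    0]), array([-0.01,  0.  ,  0.01,  0.02,  0.03,  0.04,  0.05,  0.06,  0.07,
        0.08,  0.09,  0.1 ,  0.11,  0.12,  0.13,  0.14]))
```

View pics/crop1.png

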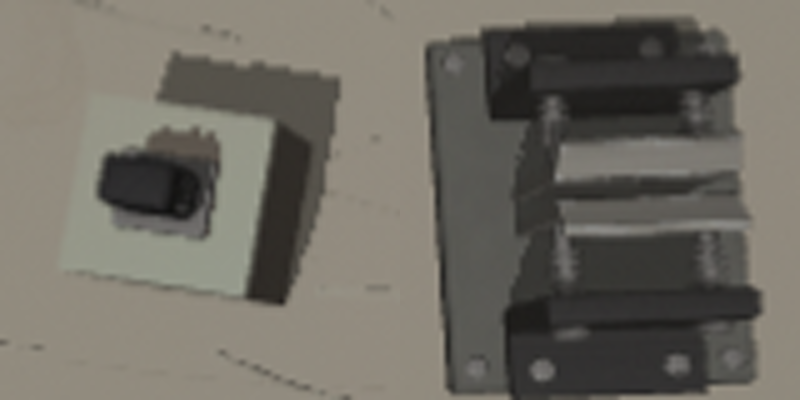

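The handle is at about (514,353) mm with its x axis at about -10°. The gap centre is at about (516,1) mm with a yaw of about +1°. I'll grip across the blade's x axis: turn by +1.487 rad first, then travel.

```bash
python3 -m jog '[[0,0,0,1,-1],[0,0,0,1,-1],[0,0,0,1,-1],[0,0,0,1,-1],[0,0,0,1,-1],[0,0,0,1,-1],[0,0,0,1,-1],[0,0,0,1,-1],[0,0,0,1,-1],[0,0,0,1,-1],[0,0,0,1,-1],[0,0,0,1,-1],[0,0,0,1,-1],[0,0,0,1,-1],[0,0,0,0.87,-1]]' 40 | tail -12
python3 -m jog '[[-0.275,1,-0.05,0,-1],[-0.275,1,-0.05,0,-1],[-0.275,1,-0.05,0,-1],[-0.275,1,-0.05,0,-1],[-0.275,1,-0.05,0,-1],[-0.275,1,-0.05,0,-1],[-0.275,1,-0.05,0,-1],[-0.275,1,-0.05,0,-1],[-0.275,1,-0.05,0,-1],[-0.275,1,-0.05,0,-1],[-0.275,1,-0.05,0,-1],[-0.275,1,-0.05,0,-1],[-0.275,1,-0.05,0,-1],[-0.275,1,-0.05,0,-1],[-0.275,1,-0.05,0,-1],[-0.275,1,-0.05,0,-1],[-0.275,1,-0.05,0,-1],[-0.275,1,-0.05,0,-1],[-0.275,1,-0.05,0,-1],[-0.275,1,-0.05,0,-1]]'
python3 -m jog '[[0,0,0,0,-1],[0,0,0,0,-1],[0,0,0,0,-1]]'
python3 - <<'E'
from rig import status
from h import *
s=status.state();print(s["time_s"],s["ee_pos"],s["eef_rot"])
ci=cams.camera_info("wrist");p,d=cams.snapshot("wrist");cv2.imwrite("pics/w1.png",p[:,:,::-1]);np.save("pics/w1.npy",d)
print(ci)
X,_=cloud(d,ci,0,640,0,480);X=X[np.hypot(X[:,0]-.514,X[:,1]-.353)<.05]
for a,b in ((.08,.1),(.088,.095),(.128,.145)):
    try:print(rect(X,a,b))
    except Exception as e:print(e)
E
```

```text
time_s: 1.35
ee_pos: [0.14, 0.5314, 0.2307]
eef_rot: [0.767, 0.641, -0.001, 0.0]
ft_force: [0.3, 0.6, 0.6]
width: 1.0
finger_force: 0.0
time_s: 3.02
ee_pos: [0.5156, 0.3537, 0.2506]
eef_rot: [0.766, 0.643, -0.001, -0.0]
ft_force: [-0.2, -0.2, -0.3]
width: 0.997
finger_force: 0.0
time_s: 3.27
ee_pos: [0.5141, 0.3549, 0.2507]
eef_rot: [0.766, 0.643, -0.001, -0.001]
ft_force: [-0.1, 1.0, -0.7]
width: 1.002
finger_force: 0.0
3.2667 [0.51413915 0.35493145 0.25067867] [ 7.65605522e-01  6.43309633e-01 -6.46462991e-04 -6.94298393e-04]
{'mtx': array([[401.57799196,   0.        , 320.74989813],
       [  0.        , 401.57799196, 235.21566963],
       [  0.        ,   0.        ,   1.        ]]), 'distortion': array([-0.05024352,  0.        ,  0.        ,  0.        ,  0.        ]), 'R': array([[ 9.84913965e-01, -1.73042005e-01, -9.72762678e-04],
       [-1.65538830e-01, -9.43815564e-01,  2.86022859e-01],
       [-5.04120777e-02, -2.81546879e-01, -9.58222301e-01]]), 't': array([-0.44496834,  0.3776662 ,  0.52347436])}
(5083, array([514.6, 353.3]), array([64.6, 60.1]), 80.4, np.float64(86.1))
(610, array([514.2, 350.4]), array([59. , 44.1]), 69.7, np.float64(90.8))
(831, array([514.6, 353.9]), array([23.6, 15.6]), 80.3, np.float64(135.5))
```

View pics/w1.png

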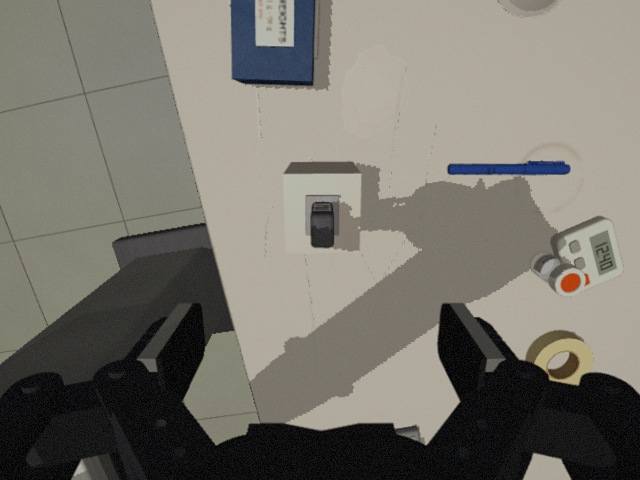

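The wrist view shows the handle at (322,224), and its depth gives centre (514.6,353.6) with a yaw of -9.6°. Now I'll descend and grip.

```bash
python3 -m jog '[[-0.06,0.035,0.78,-0.07,-1],[0,0,0.78,0,-1],[0,0,0.78,0,-1],[0,0,0.78,0,-1],[0,0,0.78,0,-1],[0,0,0.78,0,-1],[0,0,0.78,0,-1],[0,0,0.78,0,-1],[0,0,0.78,0,-1],[0,0,0.78,0,-1],[0,0,0,0,-1],[0,0,0,0,-1],[0,0,0,0,-1]]' 60
python3 -m jog '[[0,0,0,0,1],[0,0,0,0,1],[0,0,0,0,1],[0,0,0,0,1],[0,0,0,0,1],[0,0,0,0,1],[0,0,0,0,1],[0,0,0,0,1],[0,0,0,0,1],[0,0,0,0,1],[0,0,0,0,1],[0,0,0,0,1]]' 60
```

```text
time_s: 4.4
ee_pos: [0.5155, 0.3541, 0.0963]
eef_rot: [0.763, 0.646, 0.001, -0.0]
ft_force: [0.7, 0.5, -0.2]
width: 1.002
finger_force: 0.0
time_s: 5.4
ee_pos: [0.5158, 0.353, 0.0956]
eef_rot: [0.764, 0.646, 0.0, 0.0]
ft_force: [-0.2, 0.1, 2.3]
width: 0.18
finger_force: 58.6
```

```bash
python3 -m jog '[[0,0,-0.4,0,1],[0,0,-0.8,0,1],[0,0,-0.8,0,1],[0,0,-0.8,0,1],[0,0,-0.8,0,1],[0,0,-0.8,0,1],[0,0,-0.8,0,1],[0,0,-0.8,0,1],[0,0,-0.8,0,1],[0,0,-0.4,0,1],[0,0,0,0,1],[0,0,0,-0.5,1],[0,0,0,-0.7,1],[0,0,0,-0.65,1]]'
python3 -m jog '[[-0.5,0,0,0,1],[-1,0,0,0,1],[-1,0,0,0,1],[-1,0,0,0,1],[-1,0,0,0,1],[-1,0,0,0,1],[-1,0,0,0,1],[-1,0,0,0,1],[-1,0,0,0,1],[-1,0,0,0,1],[-1,0,0,0,1],[-1,0,0,0,1],[-1,0,0,0,1],[-1,0,0,0,1],[-1,0,0,0,1],[-1,0,0,0,1],[-1,0,0,0,1],[-1,0,0,0,1],[-1,0,0,0,1],[-1,0,0,0,1]]'
python3 -m jog '[[-1,0,0,0,1],[-0.6,0,0,0,1],[0,0,0,0,1],[0,0,0,0,1],[0,0,0,0,1],[0,0,0,0,1]]'
python3 - <<'E'
from rig import status
from h import *
s=status.state();print(s["time_s"],s["ee_pos"],s["eef_rot"])
ci=cams.camera_info("wrist");p,d=cams.snapshot("wrist");cv2.imwrite("pics/w2.png",p[:,:,::-1]);np.savez("pics/w2.npz",d=d,**{k:np.array(v) for k,v in ci.items()})
p,d=cams.snapshot("side");cv2.imwrite("pics/s2.png",p[:,:,::-1])
E
```

```text
time_s: 6.57
ee_pos: [0.5148, 0.3526, 0.2377]
eef_rot: [0.7, 0.715, -0.001, -0.0]
ft_force: [-0.7, -0.4, -0.9]
width: 0.178
finger_force: 58.4
time_s: 8.23
ee_pos: [0.5214, -0.0387, 0.2384]
eef_rot: [0.702, 0.713, -0.001, -0.001]
ft_force: [-0.5, 0.1, -1.2]
width: 0.183
finger_force: 58.5
time_s: 8.73
ee_pos: [0.5231, -0.0671, 0.2389]
eef_rot: [0.7, 0.714, 0.0, -0.001]
ft_force: [-0.6, 0.1, -0.8]
width: 0.185
finger_force: 58.5
8.7333 [ 0.52309272 -0.06712265  0.23890386] [ 6.99916063e-01  7.14224758e-01  1.63408285e-04 -6.88288612e-04]
```

View pics/w2.png

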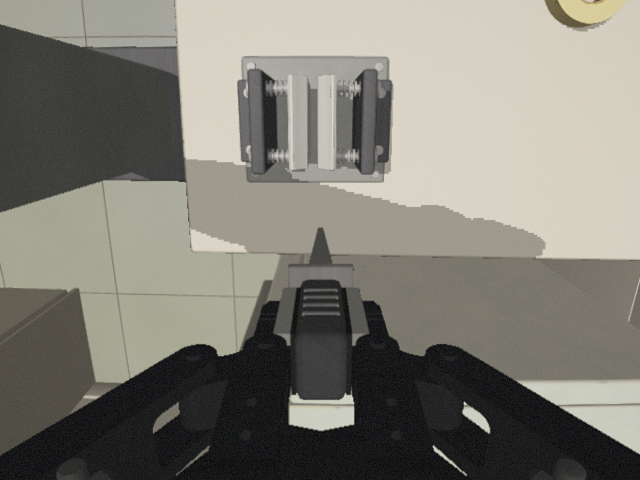

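The wrist view shows the front lip at columns 288–307 and the back lip at 318–337, with the throat between them over rows 75–170. The blade tip is at about (320,230). I'll fit the lip slopes and the blade.

```bash
python3 - <<'E'
from h import *
z=np.load("pics/w2.npz");d=z["d"];ci={k:z[k] for k in("mtx","distortion","R","t")}
X,uv=cloud(d,ci,280,345,65,178)
L=X[(X[:,2]>.1065)&(X[:,2]<.125)];print("lips",len(L),rect(X,.1065,.125),L[:,2].max())
ym=np.median(L[:,1])
xm=np.median(L[:,0])
for nm,Q in(("front",L[L[:,0]<xm]),("back",L[L[:,0]>=xm])):
    # robust fit x = a + b*z' + c*y'
    k=np.ones(len(Q),bool)
    for _ in range(6):
        A=np.c_[np.ones(len(Q)),Q[:,2]-.105,Q[:,1]-ym];w,*_=np.linalg.lstsq(A[k],Q[k,0],rcond=None);r=Q[:,0]-A@w;k=abs(r)<max(2*np.std(r[k]),3e-4)
    print(nm,np.round(w,4),k.mean(),np.std(r[k]),"y",Q[:,1].min(),Q[:,1].max())
for y0 in np.arange(-.025,.03,.01):
    S=X[abs(X[:,1]-y0)<.003];S=S[np.argsort(S[:,0])]
    h=[f"{x*1000:.0f}:{np.median(S[abs(S[:,0]-x)<.001,2])*1000:.0f}" for x in np.arange(.495,.54,.002) if (abs(S[:,0]-x)<.001).any()]
    if y0 in(-.025,) or abs(y0-.005)<1e-6: print(h)
# blade
B,uv=cloud(d,ci,300,345,222,268);B=B[(B[:,2]>.1)&(B[:,2]<.22)]
print("bladeN",len(B))
for a in np.arange(.14,.22,.01):
    q=B[(B[:,2]>a)&(B[:,2]<a+.01)]
    if len(q)>3:print(round(a,3),len(q),np.round(q.min(0)*1000,1),np.round(q.max(0)*1000,1),np.round(q.mean(0)*1000,1))
B,uv=cloud(d,ci,285,360,255,285);print("collar",rect(B[B[:,2]>.2],.2,.245))
E
```

```text
lips 3185 (3185, array([516.1,   1.4]), array([31.5, 60.1]), 0.7, np.float64(111.8)) 0.11682603133258311
front [ 0.5126 -0.9928 -0.0175] 0.7701005025125628 0.0006194400881101625 y -0.028738072275314785 0.03132350111767583
back [ 0.5195  0.9942 -0.0159] 0.7564344005021971 0.0005992658982213375 y -0.02846210391542861 0.03163010958142224
['495:82', '497:82', '499:82', '501:113', '503:114', '505:113', '507:111', '509:109', '511:107', '513:83', '515:12', '517:12', '519:12', '521:106', '523:108', '525:110', '527:112', '529:114', '531:114', '533:112', '535:83', '537:80', '539:83']
['501:113', '503:114', '505:113', '507:111', '509:109', '511:107', '513:77', '515:12', '517:12', '519:105', '521:106', '523:109', '525:111', '527:113', '529:114', '531:113', '535:12', '537:12', '539:12']
bladeN 527
0.15 12 [521.1 -57.2 155.5] [523.9 -56.7 159.2] [522.7 -56.9 157.6]
0.16 38 [520.6 -57.3 160.2] [525.  -56.4 169.9] [522.7 -56.9 165.1]
0.17 55 [520.1 -57.3 170. ] [525.5 -56.5 180. ] [522.9 -57.  174.8]
0.18 81 [519.3 -57.5 180.1] [526.4 -56.3 189.8] [522.7 -56.9 185.1]
0.19 109 [518.5 -57.5 190.2] [527.2 -56.4 199.8] [522.8 -56.9 195.1]
0.2 144 [518.2 -57.7 200.1] [527.5 -56.4 210. ] [523.  -56.9 205.1]
0.21 88 [517.9 -57.4 210. ] [527.9 -56.4 215.5] [522.7 -56.9 212.3]
collar (1555, array([523. , -54.6]), array([25.9,  8.3]), 1.1, np.float64(234.2))
```

The gap is about 6.9 mm wide, with its centre at x=516.05, y=1.4 and a yaw of about 1°. The blade is upright at x=522.75. First contact should come at a tip depth of about 31 mm. I'll shift over the gap and check.

```bash
python3 -m jog '[[0.5,-0.05,0,0.02,1],[0.7,-0.05,0,0,1],[0.8,-0.05,0,0,1],[0.7,-0.05,0,0,1],[0.5,-0.05,0,0,1],[0.2,-0.017,0,0,1],[0,0,0,0,1],[0,0,0.4,0,1],[0,0,0.4,0,1],[0,0,0.4,0,1],[0,0,0.4,0,1],[0,0,0,0,1],[0,0,0,0,1],[0,0,0,0,1],[0,0,0,0,1]]'
python3 - <<'E'
from rig import status
from h import *
s=status.state();print(s["time_s"],s["ee_pos"],s["eef_rot"])
ci=cams.camera_info("wrist");p,d=cams.snapshot("wrist");cv2.imwrite("pics/w3.png",cv2.resize(p[180:320,220:420,::-1],(800,560),interpolation=2))
X,uv=cloud(d,ci,250,400,150,300)
B=X[(X[:,2]>.13)&(X[:,2]<.185)&(abs(X[:,0]-.516)<.01)]
for a in np.arange(.12,.18,.01):
    q=B[(B[:,2]>a)&(B[:,2]<a+.01)]
    if len(q)>3:print(round(a,3),len(q),np.round(q.min(0)*1000,1),np.round(q.max(0)*1000,1))
L=X[(X[:,2]>.1065)&(X[:,2]<.118)&(X[:,1]>.012)];
for nm,Q in(("front",L[(L[:,0]<.516)]),("back",L[L[:,0]>=.516])):
    k=np.ones(len(Q),bool)
    for _ in range(6):
        A=np.c_[np.ones(len(Q)),Q[:,2]-.105,Q[:,1]-.0014];w,*_=np.linalg.lstsq(A[k],Q[k,0],rcond=None);r=Q[:,0]-A@w;k=abs(r)<max(2*np.std(r[k]),3e-4)
    print(nm,len(Q),np.round(w,4))
E
```

```text
time_s: 10.08
ee_pos: [0.5172, -0.0012, 0.2077]
eef_rot: [0.701, 0.713, 0.0, 0.0]
ft_force: [0.2, -0.7, -1.1]
width: 0.18
finger_force: 58.5
10.0833 [ 0.51719183 -0.00121838  0.20771059] [7.01476711e-01 7.12692198e-01 3.46145441e-04 3.68476520e-04]
0.13 40 [514.8   8.6 130.7] [519.3   9.3 139.8]
0.14 55 [513.9   8.6 140.6] [519.7   9.4 149.9]
0.15 85 [513.5   8.5 150.1] [520.6   9.4 159.9]
0.16 114 [512.7   8.6 160.2] [521.3   9.5 169.9]
0.17 147 [512.1   8.3 170.2] [521.7   9.6 179.9]
front 586 [ 0.5128 -1.0129 -0.0133]
back 586 [ 0.5192  1.0132 -0.0178]
```

View pics/w3.png

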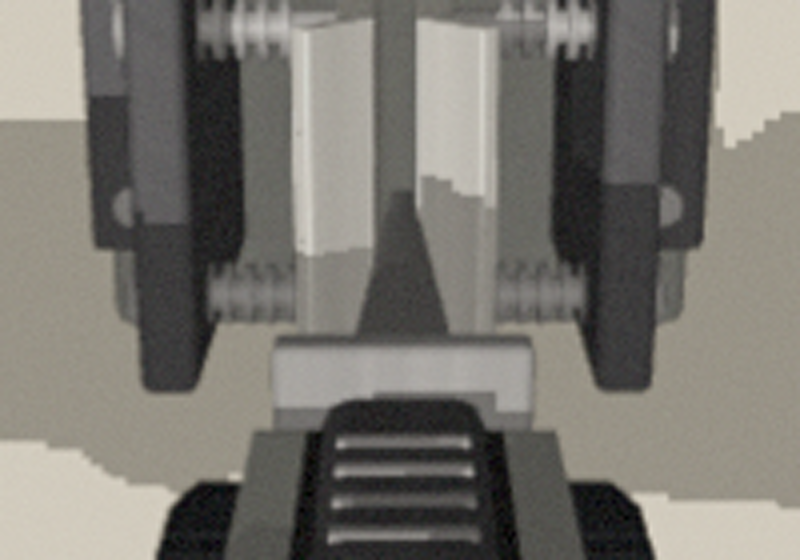

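The tip sits over the gap, about 0.9 mm to the back side. I'll correct that and descend to just above first contact.

```bash
python3 -m jog '[[0,-0.045,0,0,1],[0,0,0,0,1],[0,0,0,0,1],[0,0,0.2,0,1],[0,0,0.2,0,1],[0,0,0.2,0,1],[0,0,0.2,0,1],[0,0,0.2,0,1],[0,0,0.2,0,1],[0,0,0.2,0,1],[0,0,0.2,0,1],[0,0,0.2,0,1],[0,0,0.2,0,1],[0,0,0,0,1],[0,0,0,0,1],[0,0,0,0,1],[0,0,0,0,1]]'
python3 - <<'E'
from rig import status
s=status.state();print(s["ee_pos"],s["ft_force"],s["wrist_torque"])
E
```

```text
time_s: 11.55
ee_pos: [0.516, -0.0011, 0.1675]
eef_rot: [0.701, 0.713, 0.0, 0.0]
ft_force: [-0.6, 1.1, -1.6]
width: 0.176
finger_force: 58.5
[ 0.515958   -0.0010559   0.16750465] [-0.62340176  1.14872402 -1.62463779] [ 0.0545704  -0.02245786 -0.00737876]
```

```bash
for i in 1; do python3 -m jog '[[0,0,0.1,0,1],[0,0,0.1,0,1],[0,0,0.1,0,1],[0,0,0.1,0,1],[0,0,0.1,0,1],[0,0,0,0,1],[0,0,0,0,1],[0,0,0,0,1]]'; done
python3 -m jog '[[0,0,0.1,0,1],[0,0,0.1,0,1],[0,0,0,0,1],[0,0,0,0,1],[0,0,0,0,1]]'
python3 -m jog '[[0,0,0.1,0,1],[0,0,0,0,1],[0,0,0,0,1],[0,0,0,0,1]]'
```

```text
time_s: 12.22
ee_pos: [0.516, -0.001, 0.1572]
eef_rot: [0.701, 0.713, 0.0, 0.0]
ft_force: [0.7, 0.1, -2.1]
width: 0.181
finger_force: 58.5
time_s: 12.63
ee_pos: [0.516, -0.0011, 0.1533]
eef_rot: [0.701, 0.713, 0.0, 0.0]
ft_force: [1.3, 0.3, -0.4]
width: 0.182
finger_force: 58.6
time_s: 12.97
ee_pos: [0.516, -0.0011, 0.1514]
eef_rot: [0.701, 0.713, 0.0, 0.0]
ft_force: [0.7, 1.1, 1.0]
width: 0.184
finger_force: 58.9
```

```bash
python3 -m jog '[[0,0,0.1,0,1],[0,0,0.1,0,1],[0,0,0,0,1],[0,0,0,0,1],[0,0,0,0,1],[0,0,0,0,1]]'
python3 - <<'E'
from rig import status,cams
import numpy as np
from h import *
F=[];T=[]
for i in range(8):
    p,d=cams.snapshot("wrist");s=status.state();F.append(s["ft_force"]);T.append(s["wrist_torque"])
print(np.mean(F,0),np.mean(T,0),s["ee_pos"],s["time_s"])
cv2.imwrite("pics/w4.png",cv2.resize(p[160:320,220:420,::-1],(750,600),interpolation=2))
p,d=cams.snapshot("side");cv2.imwrite("pics/s4.png",cv2.resize(p[140:290,340:480,::-1],(560,600),interpolation=2))
E
```

```text
time_s: 13.47
ee_pos: [0.516, -0.0011, 0.1473]
eef_rot: [0.701, 0.713, 0.0, 0.0]
ft_force: [0.2, 0.0, 1.7]
width: 0.182
finger_force: 58.9
[ 1.33382672 -0.60691212  1.17838826] [-0.04787105 -0.29584739  0.01115065] [ 0.51598978 -0.0010522   0.14726899] 13.8667
```

View pics/w4.png

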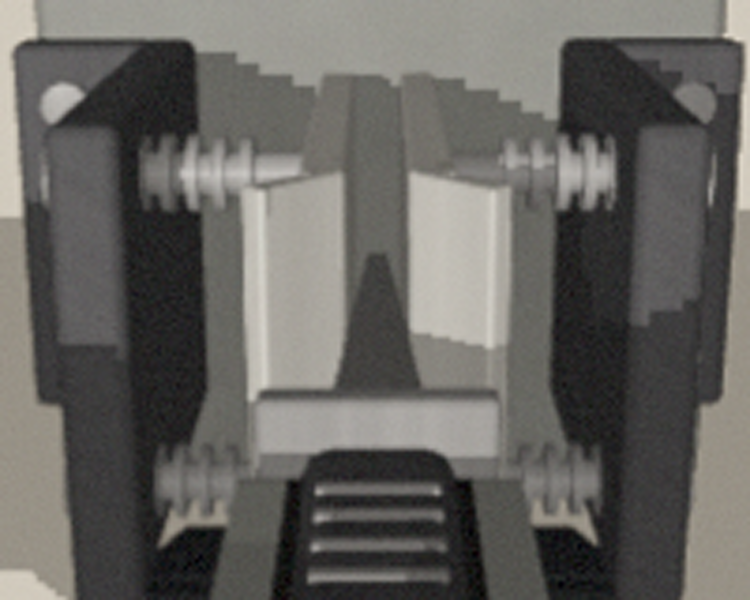

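View pics/s4.png

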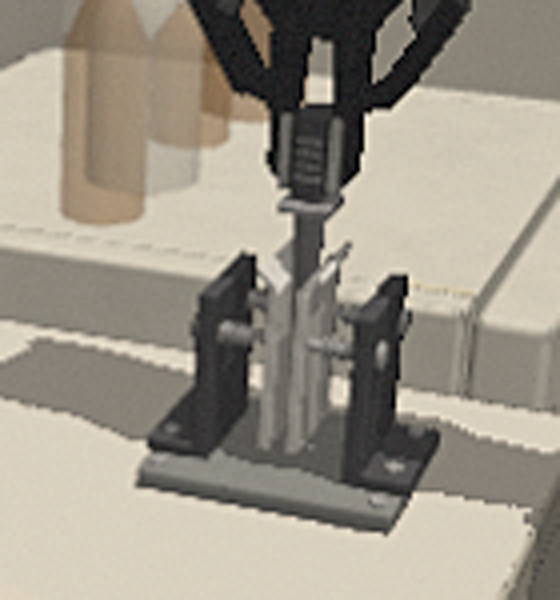

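The blade is seated in the gap. The net push is about 2.4 N, so contact began near TCP z=0.153, with a small +x bias. I'll go about 4.5 mm deeper and nudge slightly to +x.

```bash
python3 -m jog '[[0,0.01,0.075,0,1],[0,0,0.075,0,1],[0,0,0.075,0,1],[0,0,0,0,1],[0,0,0,0,1],[0,0,0,0,1],[0,0,0,0,1]]'
python3 - <<'E'
from rig import status,cams
import numpy as np
F=[];T=[]
for i in range(8):
    cams.snapshot("wrist");s=status.state();F.append(s["ft_force"]);T.append(s["wrist_torque"])
print(np.mean(F,0),np.std(F,0),np.mean(T,0),s["ee_pos"],s["time_s"])
E
```

```text
time_s: 14.5
ee_pos: [0.5161, -0.0011, 0.1429]
eef_rot: [0.701, 0.713, 0.0, 0.0]
ft_force: [-0.4, 0.4, 4.5]
width: 0.18
finger_force: 59.4
[-0.06515834 -0.30823919  4.54096483] [0.59433092 0.39463352 0.3400997 ] [-0.01913716  0.01907544  0.00336618] [ 0.51610814 -0.00108403  0.1428826 ] 14.9
```

The push is about 5.7 N, the lateral force is near zero and the blade is upright and steady. I'll hand it in.

```bash
python3 -m jog '[[0,0,0,0,1],[0,0,0,0,1],[0,0,0,0,1],[0,0,0,0,1],[0,0,0,0,1],[0,0,0,0,1]]' && python3 -c "
from rig import arm
print(arm.sign_off())"
```

```text
time_s: 15.4
ee_pos: [0.5161, -0.0011, 0.1429]
eef_rot: [0.701, 0.713, 0.0, 0.0]
ft_force: [-0.5, -0.1, 5.1]
width: 0.182
finger_force: 59.4
the job is handed in; nothing more can be done
None
```

The job is handed in at 15.4 s: the gripper still holds the blade by its handle, upright and steady, with the tip about 47 mm below the throat and about 6 N of push, and the vial, tape roll and marker were not touched.

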